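# Clear the tool box lid and hold it half open

### The job

Wipe the three wood chips off the closed lid of the tool box into the steel tray beside it, using the board eraser held in the gripper as the scraper, then lay the eraser flat on the bench. After that raise the lid by its bow handle and keep holding it open at 45 degrees so that I can mark where the lid stay goes; finish while still holding it there (it falls shut if let go), and leave the other things on the bench alone.

Things in the scene. Friction and masses are not known exactly. Their poses are not given: they have to be found in the camera images.
- lid_top (a point): Centre of the top of the closed lid of the wooden tool box. The box is fixed to the bench, 166 mm deep (its x), 246 mm wide (its y), and this point is 73 mm above the bench; it does not move with the lid. Its z is up, its x points from the front (handle side) to the rear hinges, its y along the hinges. The plywood lid is 10 mm thick, 260 mm along y and reaches from 89 mm in front of this point to 85 mm behind it.
- lid_hinge (a point): A point on the lid's hinge axis, midway along it, 63 mm above the bench and 83 mm behind lid_top (along +x of lid_top); the axis runs along y of lid_top. Does not move.
- lid_handle (a point): Middle of the steel bow handle on the lid, moves with the lid: a round bar 10 mm thick along y, its straight part about 108 mm long between two posts, centre line 42 mm above the lid's top and 22 mm behind its front edge (67 mm in front of lid_top). Seen from the hinge axis, with the lid shut, it lies 150 mm to the front and 52 mm up. The bar can turn between the fingers as the lid rises.
- lid (a joint): Lid angle in rad: 0 shut (as at the start), grows as the front edge rises, 1.8 fully open. Free hinge, about 0.35 kg lid: falls shut when let go at 45 degrees (0.785).
- eraser_mid (a point): Centre of the loose board eraser (wooden back, grey felt under it), 49 mm (its x) by 120 mm (its y) by 32 mm high, about 0.08 kg, lying felt down on the bench on the side of the box away from the tray; the point is 16 mm above its underside. (The wider brown cork sanding block far right behind the vice is not it.)
- tray: Loose shallow dark sheet-steel tray, 160 mm (its x) by 260 mm (its y), rim 26 mm high, walls and floor 2 mm, 0.55 kg; origin at the centre of its underside. It stands close beside the box, to the left or to the right, its short side along the box's side, its near rim just under the overhanging lid.
- chip0_mid (a point): Centre of a loose dark wood chip (1 of 3 alike), 26 x 18 x 7 mm (its x, y, z), 12 g, lying flat on the closed lid.
- chip1_mid (a point): Centre of a loose dark wood chip (2 of 3 alike), 26 x 18 x 7 mm (its x, y, z), 12 g, lying flat on the closed lid.
- chip2_mid (a point): Centre of a loose dark wood chip (3 of 3 alike), 26 x 18 x 7 mm (its x, y, z), 12 g, lying flat on the closed lid.
- nail_tin: Bystander: open round tin, 76 mm wide, 87 mm high, at the back behind the box; origin at the centre of its underside.
- plug: Bystander: round wooden disc, 46 mm wide, 20 mm high, at the back; origin at the centre of its underside.
- perch: Bystander: plain sawn wooden block, 50 x 95 x 28 mm, no felt, at the back of the bench; origin at the centre of its underside.

How it is judged:
On the way, in this order (a step that is already met when the one before it is completed fails the run):
1. the eraser, held in the gripper, is on the closed lid while all three chips are still on the lid (contact force between the fingers and eraser above 0.5 N and z of each of chip0_mid, chip1_mid, chip2_mid in the frame of lid_top above -0.003 m and z of eraser_mid in the frame of lid_top between 0.01 and 0.026 m and x of eraser_mid in the frame of lid_top between -0.09 and 0.09 m and y of eraser_mid in the frame of lid_top between -0.16 and 0.16 m and value of joint lid below 0.08 rad), for 0.05 s.
2. all three chips lie in the tray, the eraser still in the gripper and the lid still shut (contact force between the fingers and eraser above 0.5 N and x of chip0_mid in the frame of tray between -0.08 and 0.08 m and y of chip0_mid in the frame of tray between -0.13 and 0.13 m and x of chip1_mid in the frame of tray between -0.08 and 0.08 m and y of chip1_mid in the frame of tray between -0.13 and 0.13 m and x of chip2_mid in the frame of tray between -0.08 and 0.08 m and y of chip2_mid in the frame of tray between -0.13 and 0.13 m and z of chip0_mid in the frame of tray between -0.002 and 0.035 m and z of chip1_mid in the frame of tray between -0.002 and 0.035 m and z of chip2_mid in the frame of tray between -0.002 and 0.035 m and value of joint lid below 0.08 rad), for 0.1 s.
3. the eraser lies flat on the bench, let go, the lid still shut (height (world z) of eraser_mid between 0.01 and 0.022 m and angle between eraser_mid's own z axis and vertical below 0.15 rad and contact force between eraser and tray below 0.1 N and contact force between eraser and toolbox below 0.1 N and contact force between each of the arm, the fingers and eraser below 0.05 N and value of joint lid below 0.08 rad), for 0.1 s.
At the end, for the whole second after the job is handed in: The robot itself holds the lid still at 45 degrees, within 7.5 degrees (0.655 to 0.915 rad), with at least 0.3 N of contact and nothing else propping it; the three chips lie in the tray; the eraser lies flat on the bench (not in the tray, not on the box), let go and at rest (x of chip0_mid in the frame of tray between -0.08 and 0.08 m and y of chip0_mid in the frame of tray between -0.13 and 0.13 m and x of chip1_mid in the frame of tray between -0.08 and 0.08 m and y of chip1_mid in the frame of tray between -0.13 and 0.13 m and x of chip2_mid in the frame of tray between -0.08 and 0.08 m and y of chip2_mid in the frame of tray between -0.13 and 0.13 m and z of chip0_mid in the frame of tray between -0.002 and 0.035 m and z of chip1_mid in the frame of tray between -0.002 and 0.035 m and z of chip2_mid in the frame of tray between -0.002 and 0.035 m and height (world z) of eraser_mid between 0.01 and 0.022 m and angle between eraser_mid's own z axis and vertical below 0.15 rad and contact force between eraser and tray below 0.1 N and contact force between eraser and toolbox below 0.1 N and contact force between each of the arm, the fingers, lid and eraser below 0.05 N and value of joint lid between 0.655 and 0.915 rad and velocity of joint lid between -0.05 and 0.05 rad/s and contact force between any of the fingers, the arm and lid above 0.3 N and linear speed of eraser below 0.02 m/s); the arm keeps its last pose, push and grip.
It fails at once if a chip is pinched or pressed by the fingers instead of wiped with the eraser (more than 2 N) (contact force between the fingers and chip0 above 2 N or contact force between the fingers and chip1 above 2 N or contact force between the fingers and chip2 above 2 N).
It fails at once if a bystander (nail tin, disc or plain block) is moved by more than 30 mm (distance of any of nail_tin, plug, perch from where it was at the start of the episode above 0.03 m).
It also fails if it takes over 64 s, if anything falls off the work surface, if the arm or the gripper's body presses on something with over 40 N, if the wrist force passes 120 N, or if a joint passes its speed limit or range.

### The arm

A 6-joint arm with a two-finger parallel gripper is mounted at the origin on a cart in front of the work surface, level with it; the furniture and walls round the work are solid. World frame = base frame: x ahead of the robot, y to its left, z up, the work surface at z = 0. Lengths are in m, angles in rad, forces in N, time in s.
With the tool pointing down it reaches from about 0.25 to 0.725 m from the base axis. Payload 4 kg.
Tool frame: the origin (TCP) lies midway between the tips of the shut fingers; the grasp point (between the pads) lies bot.tcp_to_grasp behind it (bot.tcp_to_grasp is the distance from the TCP to the grasp point, in m); z points along the fingers, y is the line along which they close (so a half turn about z gives the same grasp; the last joint's range is limited). The gripper opens to 85 mm and grips with 20 to 120 N. Pads are 22 mm wide; open, the fingers measure 114 mm over their backs; the gripper's body (76 mm by 85 mm) begins 54 mm behind the grasp point. The pads swing forward as they close: fully open they stand 13 mm farther back than shut.
Start: joints at [-1.124, 0.241, 0.005, 1.335, 0, 1.571], TCP at [0.216, -0.451, 0.231] pointing down, gripper open.
Joint ranges: [-2.72, 2.72], [-1.05, 1.87], [-1.09, 1.28], [-1.99, 2.15], [-1.42, 1.44], [-3.14, 3.14]. Speed limits (rad/s): [2.79, 2.79, 3.14, 3.14, 3.14, 3.14].

### API

Orientations are given as a unit quaternion [x, y, z, w].
In Python, from workcell import readout, camera, bot gives the robot as it stands. The module is installed in compiled form; this text tells all that it offers.
- The arm moves only by the tool jog_arm, never from a script. Its argument "motion" is a list of rows, each an object of numbers: "x", "y", "z": the shift along the tool's x, y, z in mm; "spin": the turn about the tool's z in degrees; "fingers": the closure, from -1 (fully open) to 1 (shut). A call has 1 to 8 rows; each row is the pose to reach, as a shift and turn from the pose commanded when the call began, along the tool's axes at that moment; what a row does not reach only later rows make up. A row lasts 1/8 s, in which the tool goes at most 62.5 mm and 10.7 degrees, less where a joint would pass 70% of its speed; a pose out of reach is approached as far as the arm can. A call with a gripper value outside its range is refused whole. The fingers move at their own pace and stop on an object; the grip force is fixed at half the most. Time passes only in rows, so rows that repeat a pose let the fingers close. It gives the time, the measured TCP pose, the force, the opening and the grip force at its end, in the units of the state.
- readout.get_obs(): the state, without advancing time (a new reading comes with each control period).
- camera(name): name is "side" or "top" or "wrist"; returns a dict with "pixels" (480x640x3 uint8, red, green, blue), "K" (3x3 intrinsics, pixels), "rvec" (rotation vector, rad) and "tvec" (3), from world to camera coordinates, as OpenCV has them. Camera axes: x right, y down, z forward; pixel columns grow to the right and rows downward; lengths in m; the calibration is good to about 2 mm. A picture is of the moment at which its call begins. There is no depth.
- bot.job_done(): hands the job in; it is judged then, once.
The state is a dict: "clock": time; "joint_pos": joint angles; "joint_vel": joint speeds; "tau": joint torques, N m; "eef_pos": TCP position; "tool_rot": TCP orientation; "ft_force": force on the tool from outside, world axes, zero at the start; "ft_torque": the same for the moment, N m; "grip_width": finger opening in m; "grasp_force": force on a finger pad.
Only numpy, scipy, OpenCV 4.12 (cv2) and the standard library are available. Lean on these libraries where they do the work, as an engineer would, in place of code of your own. Each camera call takes 0.05 s, during which the arm holds its last target. There are 200 camera calls.

## Working session

There is one attempt and no reset: what is moved stays moved. The work goes in short steps, Python scripts to look and compute and a tool call to move; the robot and the scene stay as the last step left them, time stands still between calls to the robot, and variables do not carry over. Pictures are saved under pics/ and viewed, at most 10 in all, crops included, and the job is handed in when it is done.

Besides the shell and the picture viewer there is one more tool, called after "Call:" as name([rows], argument=value, ...), one row to a line, values as JSON. jog_arm: Moves the arm, as the interface text tells. Its arguments: {"type":"object","properties":{"motion":{"type":"array"}},"required":["motion"]}

```bash
mkdir -p pics
python3 - <<'E'
from workcell import readout, camera, bot
import cv2,numpy as np,pickle
print(readout.get_obs(), bot.tcp_to_grasp)
d={}
for n in("side","top"):
    c=camera(n);d[n]=c
    cv2.imwrite(f"pics/{n}0.png",c["pixels"][:,:,::-1]); print(n,c["K"],c["rvec"],c["tvec"])
pickle.dump(d,open("cams.pkl","wb"))
E
```

```text
{'clock': 0.0, 'joint_pos': array([-1.12400769e+00,  2.41411918e-01,  3.70193722e-03,  1.33521953e+00,
        3.32177574e-05,  1.57080419e+00]), 'joint_vel': array([ 0.00096467,  0.00062158,  0.00041404,  0.00015031, -0.00174928,
       -0.00012236]), 'tau': array([-3.02207411e-06, -3.72322869e+01,  2.52405292e+01,  1.68647035e-02,
        6.57056830e-05, -2.88740488e-06]), 'eef_pos': array([ 0.21576352, -0.45032796,  0.230405  ]), 'tool_rot': array([ 9.75151408e-01,  2.21536891e-01, -2.20101663e-04, -1.04376703e-03]), 'ft_force': array([ 0.66201687,  0.53981989, -0.13409103]), 'ft_torque': array([ 0.02224763, -0.06431009,  0.00518637]), 'grasp_force': 0.0, 'grip_width': 0.08549797221194623} 0.0187
side [[603.04751335   0.         318.61041077]
 [  0.         603.04751335 240.85819805]
 [  0.           0.           1.        ]] [ 0.61398963 -2.3498914   1.48602071] [0.56387153 0.18275695 1.1452707 ]
top [[436.48300022   0.         318.58755628]
 [  0.         436.48300022 235.8782612 ]
 [  0.           0.           1.        ]] [ 2.18687459 -2.19533044  0.01622392] [0.04397121 0.60240242 0.91335748]
```

View pics/top0.png

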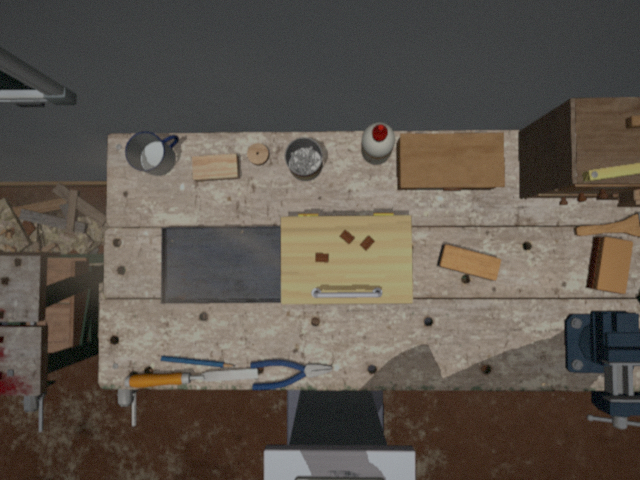

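View pics/side0.png

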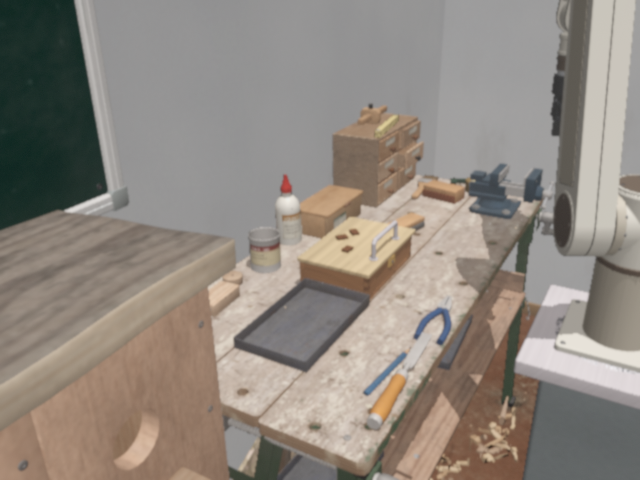

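The top view shows the tray on the left (centre about 222,264) and the lid spanning 281–413 × 215–303. The chips are at (347,237), (367,243) and (322,257), the handle bar at (347,293), and the eraser on the right at (470,262). The side view shows the same layout. Next I'll measure by segmentation.

```bash
cat > h.py <<'E'
import cv2,numpy as np,pickle
from scipy.spatial.transform import Rotation as R
def ray(c,uv,z):
    Rm=cv2.Rodrigues(np.array(c["rvec"]))[0]; t=np.array(c["tvec"]).ravel()
    p=cv2.undistortPoints(np.array([[uv]],float),np.array(c["K"]),None)[0,0]
    o=-Rm.T@t; d=Rm.T@np.array([p[0],p[1],1]); return o+d*(z-o[2])/d[2]
def proj(c,P): return cv2.projectPoints(np.array([P],float),np.array(c["rvec"]),np.array(c["tvec"]),np.array(c["K"]),None)[0][0,0]
E
python3 - <<'E'
from h import *
d=pickle.load(open("cams.pkl","rb"));c=d["top"];im=c["pixels"][:,:,::-1].copy()
print("cam",ray(c,(320,240),.9),proj(c,[.216,-.45,.23]),proj(c,[0,0,0]))
hsv=cv2.cvtColor(im,cv2.COLOR_BGR2HSV)
for p in[(347,237),(322,257),(300,230),(470,262),(430,262),(222,264),(347,293)]: print(p,hsv[p[1],p[0]])
def seg(lo,hi,roi,z,mina):
    m=cv2.inRange(hsv,lo,hi);k=np.zeros_like(m);x0,y0,x1,y1=roi;k[y0:y1,x0:x1]=m[y0:y1,x0:x1]
    for q in cv2.findContours(k,cv2.RETR_EXTERNAL,cv2.CHAIN_APPROX_NONE)[0]:
        if cv2.contourArea(q)<mina: continue
        w=np.array([ray(c,a,z)[:2] for a in q[:,0]],np.float32)
        r=cv2.minAreaRect(w*1000); print(roi,np.round(r[0],1),np.round(r[1],1),round(r[2],1))
seg((0,60,20),(25,255,130),(295,225,390,270),.08,30)
seg((5,80,130),(25,255,255),(432,235,510,290),.032,300)
seg((10,60,110),(35,255,255),(270,205,425,312),.073,3000)
seg((0,0,0),(180,255,95),(150,220,281,310),.026,3000)
seg((0,0,100),(180,60,255),(310,285,385,300),.115,50)
E
```

```text
cam [0.56867377 0.02124152 0.9       ] [631.04514249 476.6886396 ] [339.60088917 523.75942556]
(347, 237) [ 11 156  90]
(322, 257) [ 10 166  89]
(300, 230) [ 20  91 149]
(470, 262) [ 17 120 160]
(430, 262) [ 16  45 146]
(222, 264) [105   7  75]
(347, 293) [135   8 133]
(295, 225, 390, 270) [558.7  34.4] [27.  18.5] 82.7
(295, 225, 390, 270) [586.6 -54.6] [17.9 26.3] 44.7
(295, 225, 390, 270) [598.6 -14.6] [24.9 19.4] 44.8
(432, 235, 510, 290) [ 546.5 -270.7] [117.6  46.7] 74.6
(270, 205, 425, 312) [556.7 -16.6] [180.4 265.4] 0.7
(150, 220, 281, 310) [546.1 247.2] [250.2 162.6] 90.0
(310, 285, 385, 300) [493.3 -12.5] [132.7  18.6] 89.9
```

Call:
jog_arm([
  {"x": 376,"y": -20,"z": 80,"spin": -49,"fingers": -1},
  {"x": 376,"y": -20,"z": 80,"spin": -49,"fingers": -1},
  {"x": 376,"y": -20,"z": 80,"spin": -49,"fingers": -1},
  {"x": 376,"y": -20,"z": 80,"spin": -49,"fingers": -1},
  {"x": 376,"y": -20,"z": 80,"spin": -49,"fingers": -1},
  {"x": 376,"y": -20,"z": 80,"spin": -49,"fingers": -1},
  {"x": 376,"y": -20,"z": 80,"spin": -49,"fingers": -1},
  {"x": 376,"y": -20,"z": 80,"spin": -49,"fingers": -1},
])

```text
clock: 1.1
eef_pos: [0.5462, -0.2698, 0.1503]
tool_rot: [0.795, 0.607, -0.001, -0.001]
ft_force: [0.2, 0.3, 0.0]
grip_width: 0.0857
grasp_force: 0.0
```

```bash
cat >> h.py <<'E'
def go(x,y,z,yaw):
    from workcell import readout
    o=readout.get_obs(); r=R.from_quat(o["tool_rot"]); M=r.as_matrix()
    s=M.T@(np.array([x,y,z])-o["eef_pos"])*1000
    cur=np.degrees(np.arctan2(M[1,0],M[0,0]))
    print("t",round(o["clock"],2),"pos",np.round(o["eef_pos"],4),"yaw",round(cur,1),"tilt",round(np.degrees(np.arccos(-M[2,2])),2),"j",np.round(o["joint_pos"],2),"F",np.round(o["ft_force"],1),"w",round(o["grip_width"],4),round(o["grasp_force"],1))
    print("shift",np.round(s,1),"spin",round(-((yaw-cur+180)%360-180),1))
E
python3 - <<'E'
from h import *
from workcell import camera
d=pickle.load(open("cams.pkl","rb"));c=d["top"];im=c["pixels"][:,:,::-1]
hsv=cv2.cvtColor(im,cv2.COLOR_BGR2HSV);m=(cv2.inRange(hsv,(14,60,110),(35,255,255))>0)
for v in(225,240,255,275,285):
    u=np.where(m[v,270:425])[0]+270; print("row",v,ray(c,(u[0]-.5,v),.073)[1].round(4),ray(c,(u[-1]+.5,v),.073)[1].round(4))
for u in(290,300,335,355,400):
    v=np.where(m[205:312,u])[0]+205; print("col",u,ray(c,(u,v[0]-.5),.073)[0].round(4),ray(c,(u,v[-1]+.5),.073)[0].round(4))
go(.5465,-.2707,.008,74.6)
w=camera("wrist");cv2.imwrite("pics/w1.png",w["pixels"][:,:,::-1]);pickle.dump(w,open("w1.pkl","wb"))
E
```

```text
row 225 0.1178 -0.145
row 240 0.1158 -0.1682
row 255 0.1158 -0.1424
row 275 0.1158 -0.1439
row 285 0.1158 -0.1437
col 290 0.641 0.4671
col 300 0.6449 0.4671
col 335 0.6405 0.4671
col 355 0.6403 0.467
col 400 0.6418 0.467
t 1.1 pos [ 0.5462 -0.2698  0.1503] yaw 74.7 tilt 0.14 j [-0.46  0.5   0.17  1.25 -0.    1.38] F [0.2 0.3 0. ] w 0.0857 0.0
shift [ -0.8   0.9 142.3] spin 0.1
```

View pics/w1.png

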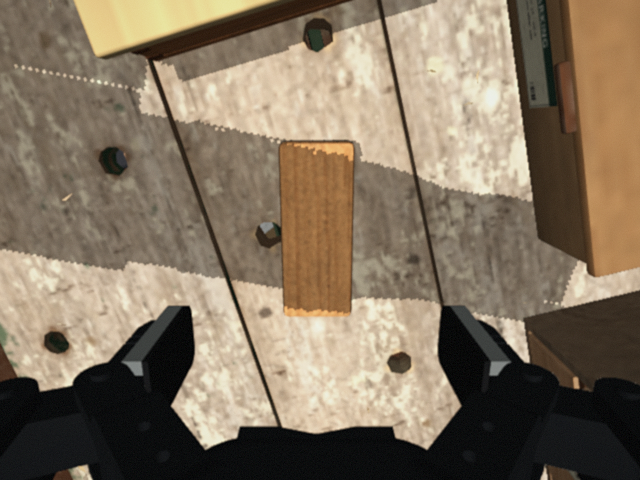

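The wrist view shows the eraser square to the fingers, with corners near (281,141), (354,141), (350,317) and (285,317). I'll check its position from this image.

Run:
```python
from h import *
w=pickle.load(open("w1.pkl","rb"))
P=np.array([ray(w,a,.032)[:2] for a in[(280,142),(354.5,142),(351,317),(284.5,317)]]);print(P.round(4),P.mean(0))
for i in range(4): v=P[(i+1)%4]-P[i];print(np.linalg.norm(v).round(4),np.degrees(np.arctan2(v[1],v[0])).round(1))
for e in[(0.5465,-.2707,.032)]:print(proj(w,e))
```

```text
[[ 0.5399 -0.2071]
 [ 0.5843 -0.2192]
 [ 0.5535 -0.3338]
 [ 0.5088 -0.3216]] [ 0.54662381 -0.27044069]
0.0461 -15.3
0.1186 -105.0
0.0463 164.8
0.1187 74.8
[317.425719   235.12476198]
```

Call:
jog_arm([
  {"x": -1,"y": 1,"z": 60,"fingers": -1},
  {"x": -1,"y": 1,"z": 110,"fingers": -1},
  {"x": -1,"y": 1,"z": 142,"fingers": -1},
  {"x": -1,"y": 1,"z": 142,"fingers": -1},
  {"x": -1,"y": 1,"z": 142,"fingers": 1},
  {"x": -1,"y": 1,"z": 142,"fingers": 1},
  {"x": -1,"y": 1,"z": 142,"fingers": 1},
  {"x": -1,"y": 1,"z": 142,"fingers": 1},
])

```text
validation failed for argument at $.mo...
```

Call:
jog_arm([
  {"z": 0,"fingers": 1},
  {"z": -60,"fingers": 1},
  {"z": -120,"fingers": 1},
  {"z": -160,"fingers": 1},
  {"z": -160,"fingers": 1},
])

```text
validation failed for argument at $.mo...
```

Run:
```python
from h import *
from workcell import camera
go(.577,-.115,.115,180)
s=camera("side");cv2.imwrite("pics/s1.png",cv2.resize(s["pixels"][60:300,240:560,::-1],(800,600)))
```

```text
t 1.15 pos [ 0.5456 -0.2706  0.1509] yaw 74.6 tilt 0.09 j [-0.46  0.5   0.17  1.25 -0.    1.38] F [-0.2 -0.5  1.2] w 0.0852 0.0
shift [158.4 -11.1  35.9] spin -105.4
```

View pics/s1.png

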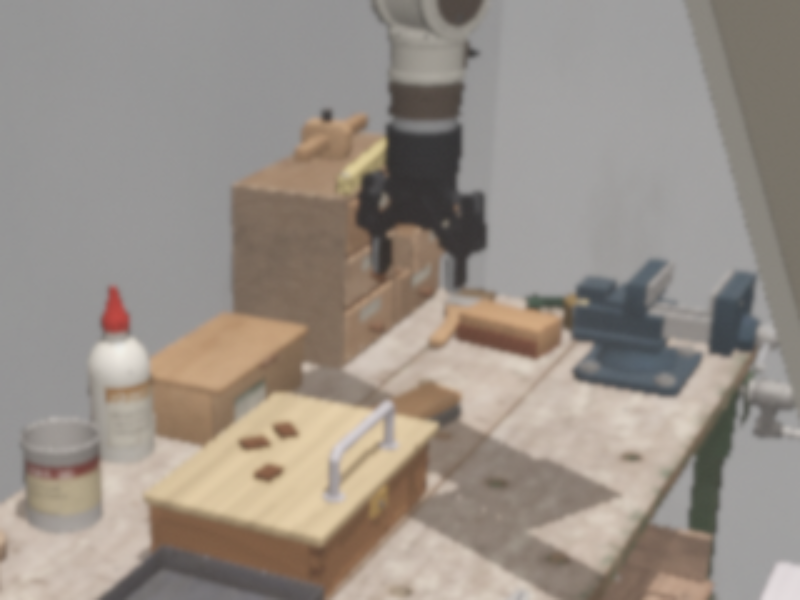

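Both move calls were refused because every row needs all five keys. The picture confirms this: the gripper is still above the eraser at crop position (430,400). I'll resend with full rows.

Call:
jog_arm([
  {"x": 0,"y": 1,"z": 60,"spin": 0,"fingers": -1},
  {"x": 0,"y": 1,"z": 110,"spin": 0,"fingers": -1},
  {"x": 0,"y": 1,"z": 142,"spin": 0,"fingers": -1},
  {"x": 0,"y": 1,"z": 142,"spin": 0,"fingers": -1},
  {"x": 0,"y": 1,"z": 142,"spin": 0,"fingers": 1},
  {"x": 0,"y": 1,"z": 142,"spin": 0,"fingers": 1},
  {"x": 0,"y": 1,"z": 142,"spin": 0,"fingers": 1},
  {"x": 0,"y": 1,"z": 142,"spin": 0,"fingers": 1},
])

```text
clock: 2.2
eef_pos: [0.5492, -0.2718, 0.0122]
tool_rot: [0.796, 0.606, 0.001, 0.002]
ft_force: [-1.6, -1.0, 6.7]
grip_width: 0.0478
grasp_force: 64.8
```

Call:
jog_arm([
  {"x": 0,"y": 0,"z": -50,"spin": 0,"fingers": 1},
  {"x": 0,"y": 0,"z": -110,"spin": 0,"fingers": 1},
  {"x": 0,"y": 0,"z": -150,"spin": -10,"fingers": 1},
  {"x": 0,"y": 0,"z": -150,"spin": -20,"fingers": 1},
  {"x": 0,"y": 0,"z": -150,"spin": -30,"fingers": 1},
  {"x": 0,"y": 0,"z": -150,"spin": -40,"fingers": 1},
  {"x": 0,"y": 0,"z": -150,"spin": -50,"fingers": 1},
  {"x": 0,"y": 0,"z": -150,"spin": -50,"fingers": 1},
])

```text
clock: 3.2
eef_pos: [0.5476, -0.2706, 0.16]
tool_rot: [0.466, 0.885, 0.0, 0.0]
ft_force: [-0.2, 0.3, -0.6]
grip_width: 0.0476
grasp_force: 63.9
```

```bash
python3 -c "
from h import *
go(.577,-.115,.115,180)"
```

```text
t 3.2 pos [ 0.5476 -0.2706  0.16  ] yaw 124.5 tilt 0.06 j [-0.46  0.5   0.19  1.27  0.    0.51] F [-0.2  0.3 -0.6] w 0.0476 63.9
shift [111.7 112.3  45. ] spin -55.5
```

Call:
jog_arm([
  {"x": 30,"y": 30,"z": 0,"spin": -10,"fingers": 1},
  {"x": 60,"y": 60,"z": 0,"spin": -20,"fingers": 1},
  {"x": 90,"y": 90,"z": 0,"spin": -30,"fingers": 1},
  {"x": 112,"y": 112,"z": 0,"spin": -40,"fingers": 1},
  {"x": 112,"y": 112,"z": 20,"spin": -50,"fingers": 1},
  {"x": 112,"y": 112,"z": 45,"spin": -55.5,"fingers": 1},
  {"x": 112,"y": 112,"z": 60,"spin": -55.5,"fingers": 1},
  {"x": 112,"y": 112,"z": 60,"spin": -55.5,"fingers": 1},
])

```text
clock: 4.2
eef_pos: [0.5751, -0.1148, 0.0982]
tool_rot: [0.001, 1.0, 0.0, -0.001]
ft_force: [0.3, -0.2, -0.8]
grip_width: 0.0475
grasp_force: 63.9
```

Run:
```python
from h import *
from workcell import camera
go(.577,-.118,.086,180)
s=camera("side");cv2.imwrite("pics/s2.png",cv2.resize(s["pixels"][140:300,260:473,::-1],(800,600)))
```

```text
t 4.2 pos [ 0.5751 -0.1148  0.0982] yaw 179.9 tilt 0.15 j [-0.2   0.5   0.02  1.1  -0.   -0.2 ] F [ 0.3 -0.2 -0.8] w 0.0475 63.9
shift [-2.  -3.2 12.2] spin -0.1
```

View pics/s2.png

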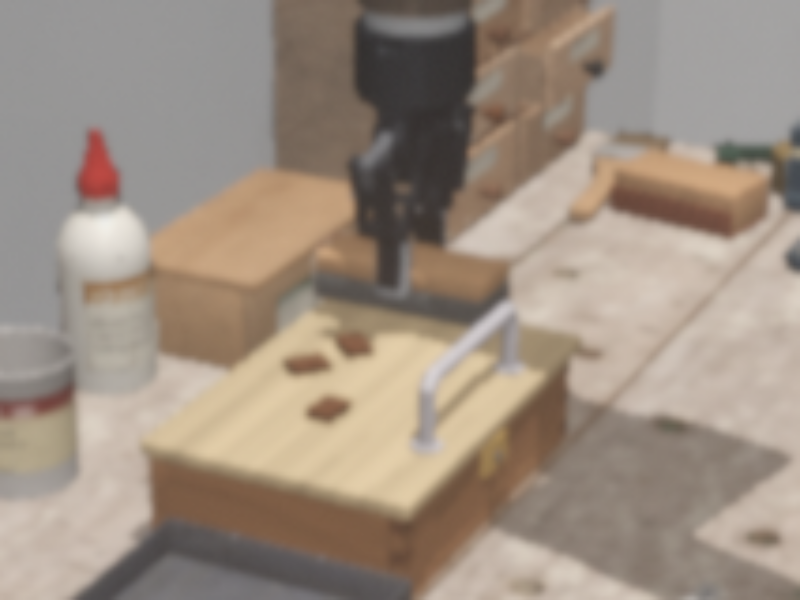

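The eraser sits level in the fingers at crop (410,275), just above the right end of the lid. All three chips are untouched in front of it. I'll lower it until it touches.

Call:
jog_arm([
  {"x": -2,"y": -3,"z": 4,"spin": 0,"fingers": 1},
  {"x": -2,"y": -3,"z": 8,"spin": 0,"fingers": 1},
  {"x": -2,"y": -3,"z": 10,"spin": 0,"fingers": 1},
  {"x": -2,"y": -3,"z": 12,"spin": 0,"fingers": 1},
  {"x": -2,"y": -3,"z": 12,"spin": 0,"fingers": 1},
])

```text
clock: 4.88
eef_pos: [0.5779, -0.1178, 0.0871]
tool_rot: [-0.001, 1.0, 0.0, -0.0]
ft_force: [0.2, 0.8, -1.6]
grip_width: 0.0474
grasp_force: 63.9
```

Call:
jog_arm([
  {"x": 0,"y": 0,"z": 2,"spin": 0,"fingers": 1},
  {"x": 0,"y": 12,"z": 2,"spin": 0,"fingers": 1},
  {"x": 0,"y": 26,"z": 2,"spin": 0,"fingers": 1},
  {"x": 0,"y": 40,"z": 2,"spin": 0,"fingers": 1},
  {"x": 0,"y": 54,"z": 2,"spin": 0,"fingers": 1},
  {"x": 0,"y": 68,"z": 2,"spin": 0,"fingers": 1},
  {"x": 0,"y": 82,"z": 2,"spin": 0,"fingers": 1},
  {"x": 0,"y": 96,"z": 2,"spin": 0,"fingers": 1},
])

```text
clock: 5.88
eef_pos: [0.5779, -0.0209, 0.0853]
tool_rot: [-0.001, 1.0, -0.0, 0.0]
ft_force: [-0.0, 0.1, -1.0]
grip_width: 0.0483
grasp_force: 64.0
```

Run:
```python
from h import *
from workcell import camera
go(.577,.13,.085,180)
s=camera("side");cv2.imwrite("pics/s3.png",cv2.resize(s["pixels"][140:380,220:540,::-1],(800,600)))
```

```text
t 5.88 pos [ 0.5779 -0.0209  0.0853] yaw -179.9 tilt 0.0 j [-0.04  0.49 -0.02  1.06 -0.   -0.04] F [-0.   0.1 -1. ] w 0.0483 64.0
shift [  0.6 150.9   0.3] spin 0.1
```

View pics/s3.png

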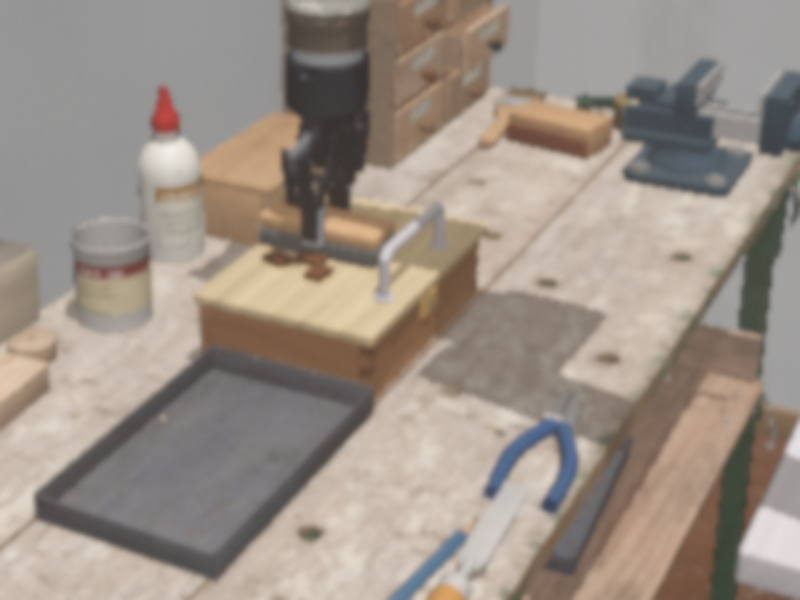

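The eraser is at crop (325,230) with the chips gathered against its front face at (278,258) and (318,268). Continuing the wipe.

Call:
jog_arm([
  {"x": 0,"y": 14,"z": 0,"spin": 0,"fingers": 1},
  {"x": 0,"y": 29,"z": 0,"spin": 0,"fingers": 1},
  {"x": 0,"y": 44,"z": 0,"spin": 0,"fingers": 1},
  {"x": 0,"y": 60,"z": 0,"spin": 0,"fingers": 1},
  {"x": 0,"y": 76,"z": 0,"spin": 0,"fingers": 1},
  {"x": 0,"y": 93,"z": 0,"spin": 0,"fingers": 1},
  {"x": 0,"y": 110,"z": 0,"spin": 0,"fingers": 1},
  {"x": 0,"y": 127,"z": 0,"spin": 0,"fingers": 1},
])

```text
clock: 6.92
eef_pos: [0.5776, 0.1064, 0.0853]
tool_rot: [-0.001, 1.0, 0.0, -0.0]
ft_force: [-0.3, 0.2, -1.1]
grip_width: 0.0475
grasp_force: 64.0
```

Call:
jog_arm([
  {"x": 0,"y": 16,"z": 0,"spin": 0,"fingers": 1},
  {"x": 0,"y": 28,"z": 0,"spin": 0,"fingers": 1},
  {"x": 0,"y": 28,"z": 0,"spin": 0,"fingers": 1},
  {"x": 0,"y": 28,"z": -60,"spin": 0,"fingers": 1},
  {"x": 0,"y": 28,"z": -90,"spin": 0,"fingers": 1},
  {"x": 0,"y": 28,"z": -90,"spin": 0,"fingers": 1},
])

```text
clock: 7.68
eef_pos: [0.5798, 0.1329, 0.1787]
tool_rot: [-0.0, 1.0, 0.001, 0.003]
ft_force: [0.3, 0.7, -1.6]
grip_width: 0.0476
grasp_force: 63.9
```

Run:
```python
from h import *
from workcell import camera
go(.56,-.27,.17,180)
s=camera("side");cv2.imwrite("pics/s4.png",cv2.resize(s["pixels"][140:380,220:540,::-1],(800,600)))
```

```text
t 7.67 pos [0.5798 0.1329 0.1787] yaw -180.0 tilt 0.39 j [ 0.23  0.45  0.17  1.28 -0.    0.22] F [ 0.3  0.7 -1.6] w 0.0476 63.9
shift [  20.1 -402.9    8. ] spin 0.0
```

View pics/s4.png

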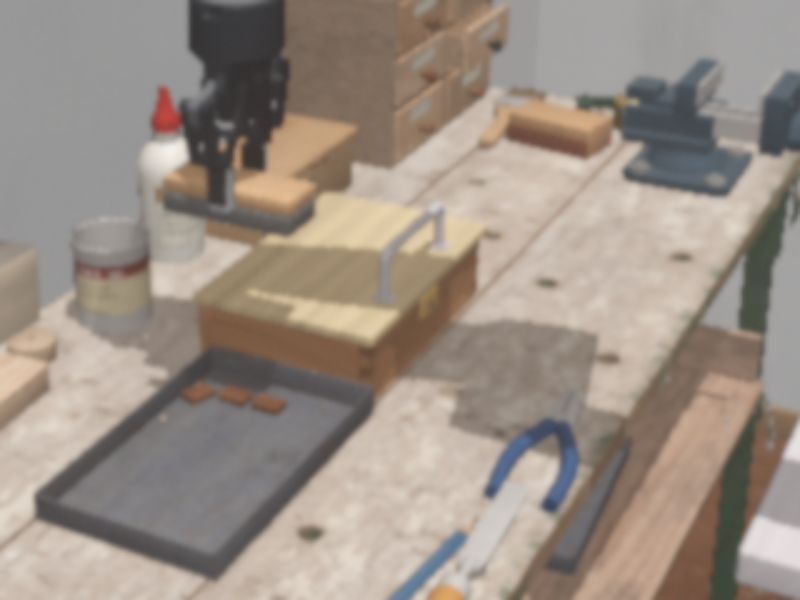

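All three chips lie flat in the tray, at crop (197,392), (235,395) and (268,403). Now I'll take the eraser back to its free spot on the bench, turning to yaw 90 on the way.

Call:
jog_arm([
  {"x": 33,"y": -50,"z": 0,"spin": 10,"fingers": 1},
  {"x": 33,"y": -100,"z": 0,"spin": 20,"fingers": 1},
  {"x": 33,"y": -155,"z": 0,"spin": 30,"fingers": 1},
  {"x": 33,"y": -210,"z": 0,"spin": 40,"fingers": 1},
  {"x": 33,"y": -265,"z": 0,"spin": 50,"fingers": 1},
  {"x": 33,"y": -320,"z": 0,"spin": 60,"fingers": 1},
  {"x": 33,"y": -370,"z": 0,"spin": 70,"fingers": 1},
  {"x": 33,"y": -404,"z": 0,"spin": 80,"fingers": 1},
])

```text
clock: 8.72
eef_pos: [0.5435, -0.2732, 0.1726]
tool_rot: [0.645, 0.764, -0.001, -0.002]
ft_force: [-0.1, 0.2, -0.9]
grip_width: 0.0474
grasp_force: 63.9
```

```bash
python3 -c "
from h import *
go(.5465,-.27,.0125,90)"
```

```text
t 8.72 pos [ 0.5435 -0.2732  0.1726] yaw 99.6 tilt 0.24 j [-0.47  0.49  0.21  1.3  -0.    0.94] F [-0.1  0.2 -0.9] w 0.0474 63.9
shift [  2.3   4.1 160.1] spin 9.6
```

Call:
jog_arm([
  {"x": 2,"y": 2,"z": 40,"spin": 9.6,"fingers": 1},
  {"x": 2,"y": 2,"z": 90,"spin": 9.6,"fingers": 1},
  {"x": 2,"y": 2,"z": 130,"spin": 9.6,"fingers": 1},
  {"x": 2,"y": 2,"z": 148,"spin": 9.6,"fingers": 1},
  {"x": 2,"y": 2,"z": 155,"spin": 9.6,"fingers": 1},
  {"x": 2,"y": 2,"z": 158,"spin": 9.6,"fingers": 1},
  {"x": 2,"y": 2,"z": 159,"spin": 9.6,"fingers": 1},
  {"x": 2,"y": 2,"z": 159,"spin": 9.6,"fingers": 1},
])

```text
clock: 9.72
eef_pos: [0.5476, -0.2689, 0.0172]
tool_rot: [0.704, 0.71, 0.0, 0.001]
ft_force: [-0.6, -0.1, -0.1]
grip_width: 0.0478
grasp_force: 63.9
```

Call:
jog_arm([
  {"x": 0,"y": 0,"z": 2,"spin": 0,"fingers": 1},
  {"x": 0,"y": 0,"z": 4,"spin": 0,"fingers": 1},
  {"x": 0,"y": 0,"z": 6,"spin": 0,"fingers": 1},
  {"x": 0,"y": 0,"z": 6,"spin": 0,"fingers": 1},
])

```text
clock: 10.22
eef_pos: [0.5471, -0.2687, 0.0122]
tool_rot: [0.704, 0.71, 0.0, 0.001]
ft_force: [-3.4, 1.9, 8.5]
grip_width: 0.0477
grasp_force: 65.0
```

In contact with the bench (8.5 N). Now I'll release and retreat.

Call:
jog_arm([
  {"x": 0,"y": 0,"z": -2,"spin": 0,"fingers": 1},
  {"x": 0,"y": 0,"z": -2,"spin": 0,"fingers": -1},
  {"x": 0,"y": 0,"z": -2,"spin": 0,"fingers": -1},
  {"x": 0,"y": 0,"z": -2,"spin": 0,"fingers": -1},
  {"x": 0,"y": 0,"z": -2,"spin": 0,"fingers": -1},
  {"x": 0,"y": 0,"z": -40,"spin": 0,"fingers": -1},
  {"x": 0,"y": 0,"z": -100,"spin": 0,"fingers": -1},
  {"x": 0,"y": 0,"z": -160,"spin": 0,"fingers": -1},
])

```text
clock: 11.22
eef_pos: [0.5466, -0.2684, 0.1715]
tool_rot: [0.704, 0.71, -0.0, -0.001]
ft_force: [0.3, -0.0, 0.3]
grip_width: 0.0856
grasp_force: 0.0
```

Run:
```python
from h import *
from workcell import camera
go(.490,-.014,.170,90); go(.490,-.014,.096,90)
s=camera("side");cv2.imwrite("pics/s5.png",cv2.resize(s["pixels"][140:380,220:540,::-1],(800,600)))
```

```text
t 11.22 pos [ 0.5466 -0.2684  0.1715] yaw 90.5 tilt 0.06 j [-0.46  0.49  0.21  1.29  0.    1.11] F [ 0.3 -0.   0.3] w 0.0856 0.0
shift [254.9 -54.3   1.7] spin 0.5
t 11.22 pos [ 0.5466 -0.2684  0.1715] yaw 90.5 tilt 0.06 j [-0.46  0.49  0.21  1.29  0.    1.11] F [ 0.3 -0.   0.3] w 0.0856 0.0
shift [254.9 -54.3  75.7] spin 0.5
```

View pics/s5.png

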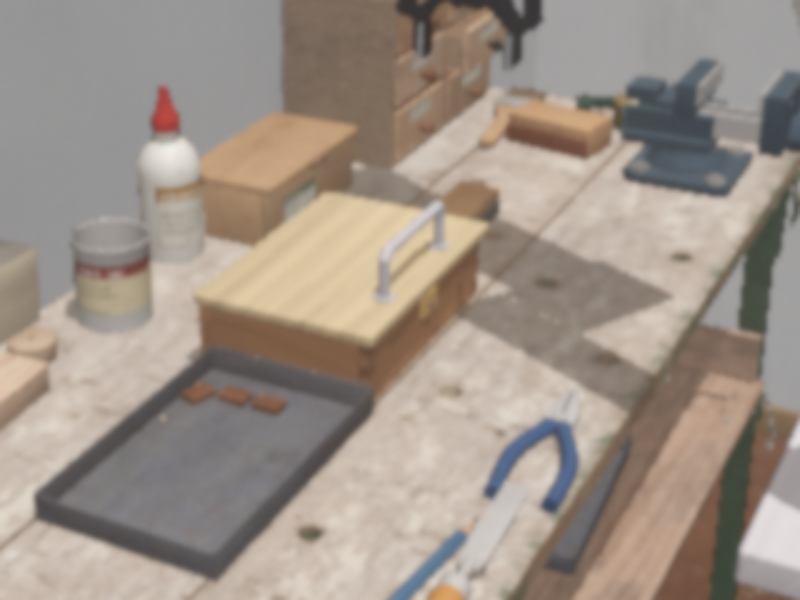

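The eraser lies flat and released at crop (475,200), the chips are still in the tray, and the lid is shut. Next is the handle.

Call:
jog_arm([
  {"x": 60,"y": -20,"z": 0,"spin": 0.5,"fingers": -1},
  {"x": 120,"y": -40,"z": 0,"spin": 0.5,"fingers": -1},
  {"x": 180,"y": -54,"z": 0,"spin": 0.5,"fingers": -1},
  {"x": 230,"y": -54,"z": 0,"spin": 0.5,"fingers": -1},
  {"x": 255,"y": -54,"z": 0,"spin": 0.5,"fingers": -1},
  {"x": 255,"y": -54,"z": 20,"spin": 0.5,"fingers": -1},
  {"x": 255,"y": -54,"z": 20,"spin": 0.5,"fingers": -1},
])

```text
clock: 12.15
eef_pos: [0.4894, -0.0136, 0.149]
tool_rot: [0.707, 0.707, -0.001, -0.001]
ft_force: [-0.1, 0.5, -0.0]
grip_width: 0.0854
grasp_force: 0.0
```

Run:
```python
from h import *
from workcell import camera
w=camera("wrist")
im=w["pixels"][:,:,::-1].copy()
for x in(.48,.489,.50):
    a,b=[tuple(np.int32(proj(w,[x,y,.115]))) for y in(-.07,.04)]
    cv2.line(im,tuple(map(int,a)),tuple(map(int,b)),(0,0,255) if x==.489 else (0,255,0),1)
cv2.imwrite("pics/w2.png",im); go(.490,-.014,.096,90)
```

```text
t 12.2 pos [ 0.4901 -0.014   0.1498] yaw 90.0 tilt 0.1 j [-0.03  0.28 -0.17  1.13 -0.    1.54] F [ 0.5 -0.3  0.8] w 0.0856 0.0
shift [-0.   0.  53.8] spin 0.0
```

View pics/w2.png

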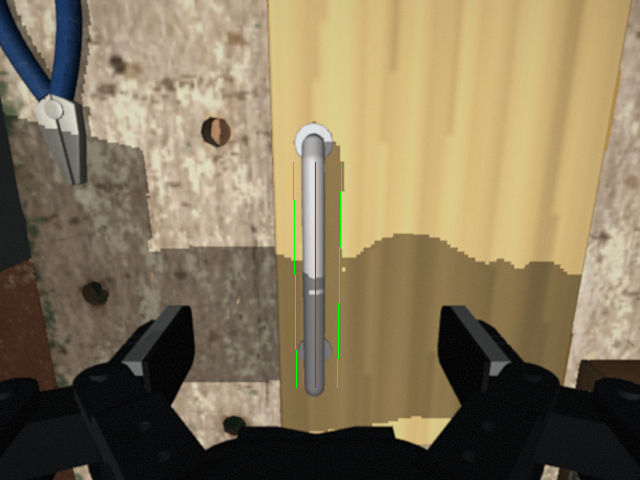

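The red predicted line (x = 0.489) lies on the bar, columns 303–325. I'll descend and close.

Call:
jog_arm([
  {"x": 0,"y": -1,"z": 25,"spin": 0,"fingers": -1},
  {"x": 0,"y": -1,"z": 45,"spin": 0,"fingers": -1},
  {"x": 0,"y": -1,"z": 54,"spin": 0,"fingers": -1},
  {"x": 0,"y": -1,"z": 54,"spin": 0,"fingers": 1},
  {"x": 0,"y": -1,"z": 54,"spin": 0,"fingers": 1},
  {"x": 0,"y": -1,"z": 54,"spin": 0,"fingers": 1},
  {"x": 0,"y": -1,"z": 54,"spin": 0,"fingers": 1},
  {"x": 0,"y": -1,"z": 54,"spin": 0,"fingers": 1},
])

```text
clock: 13.2
eef_pos: [0.4882, -0.0141, 0.0967]
tool_rot: [0.707, 0.707, -0.001, -0.001]
ft_force: [-4.5, -0.2, 5.5]
grip_width: 0.0077
grasp_force: 58.5
```

```bash
python3 -c "
from h import *
go(.489,-.014,.0963,90)
a=np.radians(np.arange(0,46,3)); t=np.arctan2(52,150); r=np.hypot(150,52)
for q in a: print(round(np.degrees(q)),'y',round(150-r*np.cos(t+q),1),'z',round(-(r*np.sin(t+q)-52),1))"
```

```text
t 13.2 pos [ 0.4882 -0.0141  0.0967] yaw 90.0 tilt 0.16 j [-0.03  0.32 -0.25  1.   -0.    1.54] F [-4.5 -0.2  5.5] w 0.0077 58.5
shift [0.1 0.8 0.4] spin 0.0
0 y 0.0 z 0.0
3 y 2.9 z -7.8
6 y 6.3 z -15.4
9 y 10.0 z -22.8
12 y 14.1 z -30.1
15 y 18.6 z -37.1
18 y 23.4 z -43.8
21 y 28.6 z -50.3
24 y 34.1 z -56.5
27 y 40.0 z -62.4
30 y 46.1 z -68.0
33 y 52.5 z -73.3
36 y 59.2 z -78.2
39 y 66.2 z -82.8
42 y 73.3 z -87.0
45 y 80.7 z -90.8
```

Call:
jog_arm([
  {"x": 0,"y": 3,"z": -8,"spin": 0,"fingers": 1},
  {"x": 0,"y": 6,"z": -15,"spin": 0,"fingers": 1},
  {"x": 0,"y": 10,"z": -23,"spin": 0,"fingers": 1},
  {"x": 0,"y": 14,"z": -30,"spin": 0,"fingers": 1},
  {"x": 0,"y": 18.5,"z": -37,"spin": 0,"fingers": 1},
  {"x": 0,"y": 23.5,"z": -44,"spin": 0,"fingers": 1},
  {"x": 0,"y": 28.5,"z": -50,"spin": 0,"fingers": 1},
  {"x": 0,"y": 28.5,"z": -50,"spin": 0,"fingers": 1},
])

```text
clock: 14.2
eef_pos: [0.5154, -0.014, 0.147]
tool_rot: [0.707, 0.707, -0.002, -0.002]
ft_force: [-11.4, -0.1, 6.6]
grip_width: 0.0079
grasp_force: 58.8
```

Call:
jog_arm([
  {"x": 0,"y": 5,"z": -6,"spin": 0,"fingers": 1},
  {"x": 0,"y": 10.5,"z": -12,"spin": 0,"fingers": 1},
  {"x": 0,"y": 16.5,"z": -17.5,"spin": 0,"fingers": 1},
  {"x": 0,"y": 23,"z": -23,"spin": 0,"fingers": 1},
  {"x": 0,"y": 29.5,"z": -28,"spin": 0,"fingers": 1},
  {"x": 0,"y": 36.5,"z": -32.5,"spin": 0,"fingers": 1},
  {"x": 0,"y": 43.5,"z": -36.5,"spin": 0,"fingers": 1},
  {"x": 0,"y": 51,"z": -40.5,"spin": 0,"fingers": 1},
])

```text
clock: 15.2
eef_pos: [0.5678, -0.0137, 0.1902]
tool_rot: [0.707, 0.707, -0.0, -0.001]
ft_force: [-9.9, 1.3, 14.3]
grip_width: 0.0077
grasp_force: 58.7
```

Call:
jog_arm([
  {"x": 0,"y": 0,"z": 0,"spin": 0,"fingers": 1},
  {"x": 0,"y": 0,"z": 0,"spin": 0,"fingers": 1},
  {"x": 0,"y": 0,"z": 0,"spin": 0,"fingers": 1},
  {"x": 0,"y": 0,"z": 0,"spin": 0,"fingers": 1},
])

```text
clock: 15.7
eef_pos: [0.5687, -0.0137, 0.1907]
tool_rot: [0.707, 0.707, 0.001, 0.0]
ft_force: [-12.1, 1.7, 14.4]
grip_width: 0.0076
grasp_force: 59.5
```

Run:
```python
from h import *
from workcell import camera
go(.569,-.014,.187,90)
s=camera("side");im=s["pixels"][:,:,::-1].copy()
L=np.array([.556,-.014,.073]);hx,hz=.639,.063
for deg in(37.5,45,52.5):
    a=np.radians(deg);pts=[]
    for y in(.116,-.144):
        dx,dz=-.172,.010   # front top edge relative to hinge
        pts.append(proj(s,[hx+dx*np.cos(a)+dz*np.sin(a),y,hz-dx*np.sin(a)+dz*np.cos(a)]))
    cv2.line(im,*[tuple(map(int,p)) for p in pts],(0,0,255) if deg==45 else (0,255,0),1)
cv2.imwrite("pics/s6.png",cv2.resize(im[110:350,220:540],(800,600)))
```

```text
t 15.7 pos [ 0.5687 -0.0137  0.1907] yaw 90.0 tilt 0.11 j [-0.02  0.39  0.11  1.29  0.    1.55] F [-12.1   1.7  14.4] w 0.0076 59.5
shift [-0.3  0.3  3.7] spin 0.0
```

View pics/s6.png

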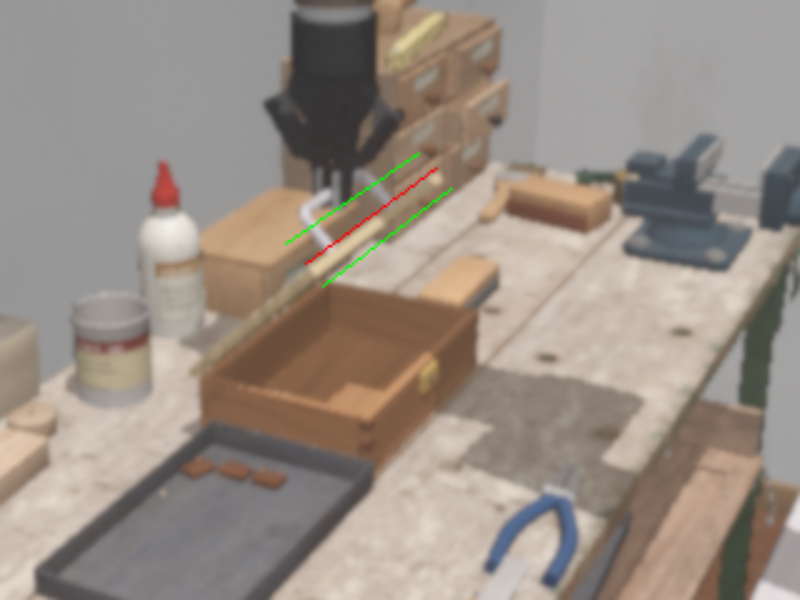

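The lid is held near the red 45° line (front edge from about (307,268) to (440,175)) and well inside the green ±7.5° lines. The chips are in the tray and the eraser is on the bench. I'll let it settle briefly, then hand in.

Call:
jog_arm([
  {"x": 0,"y": 0,"z": 0,"spin": 0,"fingers": 1},
  {"x": 0,"y": 0,"z": 0,"spin": 0,"fingers": 1},
  {"x": 0,"y": 0,"z": 0,"spin": 0,"fingers": 1},
  {"x": 0,"y": 0,"z": 0,"spin": 0,"fingers": 1},
  {"x": 0,"y": 0,"z": 0,"spin": 0,"fingers": 1},
  {"x": 0,"y": 0,"z": 0,"spin": 0,"fingers": 1},
  {"x": 0,"y": 0,"z": 0,"spin": 0,"fingers": 1},
  {"x": 0,"y": 0,"z": 0,"spin": 0,"fingers": 1},
])

```text
clock: 16.75
eef_pos: [0.5687, -0.0137, 0.1907]
tool_rot: [0.707, 0.707, 0.001, 0.0]
ft_force: [-11.2, 1.3, 15.0]
grip_width: 0.0078
grasp_force: 59.5
```

```bash
python3 -c "
from h import *
go(.569,-.014,.187,90)
from workcell import bot
print(bot.job_done())"
```

```text
t 16.75 pos [ 0.5687 -0.0137  0.1907] yaw 90.0 tilt 0.11 j [-0.02  0.39  0.11  1.29  0.    1.55] F [-11.2   1.3  15. ] w 0.0078 59.5
shift [-0.3  0.3  3.7] spin 0.0
the job is handed in; nothing more can be done
None
```

I handed the job in at about 17 s of the 64 s allowed: all three chips are in the tray, the eraser lies flat on the bench, and the gripper is holding the lid steady by its handle at about 45° (judged from the last picture and the arm position); no verdict came back.

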